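Pull out the camera monopod and hold it up

ROBOT

A 6-joint arm with a two-finger parallel gripper is mounted at the origin on a cart in front of the work surface, level with it; the furniture and walls round the work are solid. World frame = base frame: x ahead of the robot, y to its left, z up, the work surface at z = 0. Lengths are in mm, angles in degrees, forces in N, time in s.
With the tool pointing down it reaches from about 300 to 850 mm from the base axis. Payload 4.2 kg.
Tool frame: the origin (TCP) lies at the very end of the fingers, on their centre line; the grasp point (between the pads) lies 19 mm behind it (env.grip_depth is the distance from the TCP to the grasp point, in mm); y points along the fingers, z is the direction in which the jaws open and shut, and the axes are right-handed (so a half turn about y gives the same grasp; the last joint's range is limited). The gripper opens to 91 mm and grips with 3 to 60 N. Pads are 32 mm wide; open, the fingers measure 118 mm over their backs; the gripper's body (76 mm by 178 mm) begins 60 mm behind the grasp point.
Start: joints at [72.479, 18.312, 89.639, -0, 72.044, -1.146], TCP at [162.11, 551.695, 175.476] pointing down, gripper open.
Joint ranges: [-177.97, 177.97], [-48.28, 115.42], [12.27, 149.76], [-77.06, 257.06], [2.81, 150.46], [-146.56, 146.56]. Speed limits (degrees/s): [147.25, 147.25, 180, 180, 180, 180].

INTERFACE

Orientations are given as [roll, pitch, yaw] about the fixed x, y, z axes, in that order (R = Rz(yaw) Ry(pitch) Rx(roll)).
In Python, from workcell import state, imaging, job, env gives the robot as it stands.
- The arm moves only by the shell command python3 -m pendant 'ROWS' [FORCE]. ROWS is JSON, a list of rows, each an object with "delta_pos": the shift along the tool's x, y, z in cm, a list of three; "twist": the turn, a rotation vector about the tool's x, y, z in degrees, a list of three; "grip": the opening in per cent of the stroke, from 0 (shut) to 100 (fully open). In form: [{"delta_pos": [tx, ty, tz], "twist": [wx, wy, wz], "grip": grip}, ...]. A call has exactly 5 rows; each row is the pose to reach, as a shift and turn from the pose commanded when the call began, along the tool's axes at that moment; what a row does not reach only later rows make up. A row lasts 1/10 s, in which the tool goes at most 50 mm and 8.59 degrees, less where a joint would pass 70% of its speed; a pose out of reach is approached as far as the arm can. A call with a gripper value outside its range is refused whole. The fingers move at their own pace and stop on an object; FORCE is the grip in N (left out, the last holds). Time passes only in rows, so rows that repeat a pose let the fingers close, or fill a call up. It gives the time, the measured TCP pose, the force and the opening at its end, in the units of the state.
- state(): the state, without advancing time (a new reading comes with each control period).
- imaging.grab_frame(name): name is "side" or "top"; returns (picture, depth): 480x640x3 uint8, red, green, blue; 480x640 float32, mm along the optical axis (not along the pixel's ray), 0 where there is no reading.
- imaging.camera_info(name): a dict with "fx", "fy", "cx", "cy" (pixels), "R" (3x3) and "t" (3): a world point X has camera coordinates R X + t. Camera axes: x right, y down, z forward; pixel columns grow to the right and rows downward; lengths in mm; the calibration is good to about 2 mm. A picture is of the moment at which its call begins. camera_info takes no time and is no camera call.
- job.job_done(): hands the job in, once; it reports no verdict.
The state is a dict: "time_s": time; "qpos": joint angles; "qvel": joint speeds; "effort": joint torques, N m; "ee_pos": TCP position; "ee_rot": TCP orientation; "force": force on the tool from outside, world axes, zero at the start; "torque": the same for the moment, N m; "gripper_width": finger opening in mm.
Only numpy, scipy, OpenCV 4.12 (cv2) and the standard library are available. Lean on these libraries where they do the work, as an engineer would, in place of code of your own. Each camera call takes 0.05 s, during which the arm holds its last target.

TASK

I want to set the little camera monopod on the packing table to its full height. Squeeze its grip head so that the release button in its side is pressed in, pull the head straight up past the first stop until both tubes are right out at the second stop, and finish there still holding it up with the button squeezed: it sinks back if you let go. Leave the stapler, the tape measure and the small carton where they are.

Things in the scene. Friction and masses are not known exactly. Their poses are not given: they have to be found in the camera images.
- monopod: short two-stage camera monopod standing fixed on a round dark steel foot (120 mm across, 14 mm high): an upright aluminium tube 32 mm across with a black collar 44 mm across at 96 to 122 mm height. It cannot be shifted. Origin: on the telescope's axis at the table surface; z up along the axis; its -x direction is the side the release button faces. Its yaw varies
- grip_head: black grip head on top of the inner tube, a block 30 mm (x, across the button) by 26 mm (y) by 55 mm high; collapsed, its underside is 125 mm and its top 180 mm above the table. On top a flat camera plate (25 mm across, 4 mm thick) and a thin screw stud 8 mm high. Origin on the axis at table height when collapsed (it rises with the head); axes parallel to the monopod's. The head does not turn. Weight with the tubes about 0.2 kg
- head_centre (a point): point on the axis, in the middle of the grip head at the height of the button's centre (156 mm above the table when collapsed); rises with the head. Axes parallel to the monopod's
- button_face (a point): centre of the release button's outer face, on the head's -x side, 20.5 mm from the axis when out and 15.5 mm when pressed. The button is a ribbed grey block 18 mm wide and 26 mm high that stands 5.5 mm out of the head. Pinching the head between the two fingers along the monopod's x direction (total width 35.5 mm, 30.5 mm when squeezed) presses it; a grip of about 30 N holds well
- release_button (a joint): how far the button is pressed in, m: 0 out, 0.005 fully in. Spring, about 2 N at first and 5 N fully in; it comes out again when let go. In the collapsed position a catch holds the head down (it can rise about 1 mm) unless the button is in by 4 mm or more
- inner_tube (a joint): how far the inner tube with the head stands out of the middle tube, m: 0 collapsed, 0.05 fully out. It comes out first, at a pull of about 6 N; its end is the first stop
- middle_tube (a joint): how far the middle tube stands out of the outer tube, m: 0 collapsed, 0.05 fully out. After the first stop it follows at a pull of about 11 to 12 N; its end is the second stop, 100 mm above the collapsed position, where the telescope goes no further. Springs draw both tubes back in when let go
- stapler: dark blue stapler, 34 x 136 x 50 mm, loose, to the left of the monopod; origin under its centre. Leave alone
- tape_measure: tape measure, 37 x 73 x 56 mm, loose, to the right of the monopod; origin under its centre. Leave alone
- goods_box_3: small cardboard carton, 64 x 81 x 41 mm, loose, to the left behind the monopod; origin under its centre. Leave alone
Mind the look-alikes: they are no part of the job. Several things have the shape of the monopod; the one meant has the colours described above.

How it is judged (in metres and radians):
On the way, in this order (a step that is already met when the one before it is completed fails the run):
1. the button is squeezed in while the telescope is still collapsed (value of joint release_button above 0.0035 m and value of joint each of inner_tube, middle_tube below 0.005 m), for 0.1 s.
2. the inner tube is pulled out to the first stop (value of joint inner_tube above 0.046 m), for 0.1 s.
3. the middle tube is pulled out to the second stop (value of joint each of inner_tube, middle_tube above 0.046 m), for 0.2 s.
At the end, for the whole second after the job is handed in: Both tubes are out to within 4 mm of their stops (head at least 90 mm above its collapsed height), the button is in by more than 3.5 mm, the fingers press on the head with more than 3 N, and the head is at rest, all through the last second with the robot still holding (all of step 3 and value of joint release_button above 0.0035 m and contact force between the fingers and grip_head above 3 N and height (world z) of head_centre above 0.246 m and linear speed of grip_head below 0.01 m/s); the arm keeps its last pose, push and grip.
It fails at once if a bystander (stapler, tape measure, carton) was moved more than 30 mm (distance of any of stapler, tape_measure, goods_box_3 from where it was at the start of the episode above 0.03 m).
It also fails if it takes over 32 s, if anything falls off the work surface, if the arm or the gripper's body presses on something with over 40 N, if the wrist force passes 120 N, or if a joint passes its speed limit or range.

## Working session

There is one attempt and no reset: what is moved stays moved. The work goes in short steps, Python scripts to look and compute and a shell command to move; the robot and the scene stay as the last step left them, time stands still between calls to the robot, and variables do not carry over. Pictures are saved under pics/ and viewed, and the job is handed in when it is done.

```bash
mkdir -p pics; ls; python3 - <<'E'
from workcell import state, imaging, job, env
import cv2
s=state(); print(s)
for n in("side","top"):
    p,d=imaging.grab_frame(n)
    cv2.imwrite(f"pics/{n}0.png",p[:,:,::-1])
    import numpy as np
    np.save(f"pics/{n}0_d.npy",d)
    print(n,imaging.camera_info(n))
E
```

```text
pics
{'time_s': 0.0, 'qpos': array([ 7.24776834e+01,  1.83495965e+01,  8.97077174e+01, -2.18967474e-04,
        7.20420241e+01, -1.14533115e+00]), 'qvel': array([-0.01163613,  0.07926046, -0.05149112,  0.02756753,  0.00334129,
       -0.01683261]), 'effort': array([-2.43325470e-03, -4.12443209e+01, -2.31972849e+01,  7.23168603e-02,
        4.58345760e-02, -1.32565829e-04]), 'ee_pos': array([161.9461498 , 551.1225091 , 174.63193858]), 'ee_rot': array([-9.00993223e+01,  1.77747176e-03, -1.63769193e+01]), 'force': array([-0.00768569, -0.6097496 , -0.0554251 ]), 'torque': array([-0.01259404, -0.00141599,  0.01337876]), 'gripper_width': 91.28764660534692}
side {'fx': 580.6090350553136, 'fy': 580.6090350553136, 'cx': 322.19154185099126, 'cy': 245.97525596972108, 'R': array([[ 0.49736597, -0.86752474, -0.00528281],
       [-0.37156854, -0.20751575, -0.90491659],
       [ 0.78394127,  0.45203765, -0.42555618]]), 't': array([-154.77617763,  323.41908667, 1163.22239835])}
top {'fx': 531.1873329185797, 'fy': 531.1873329185797, 'cx': 320.3764721760248, 'cy': 240.73917140500308, 'R': array([[-0.01074358, -0.99976208,  0.0189832 ],
       [-0.9815795 ,  0.00692289, -0.19092865],
       [ 0.19075181, -0.02068478, -0.98142034]]), 't': array([  85.54317755,  545.31206833, 1271.21849458])}
```

View pics/side0.png

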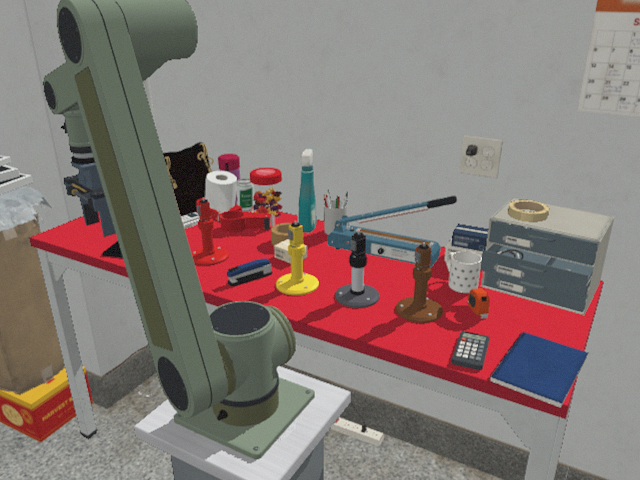

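View pics/top0.png

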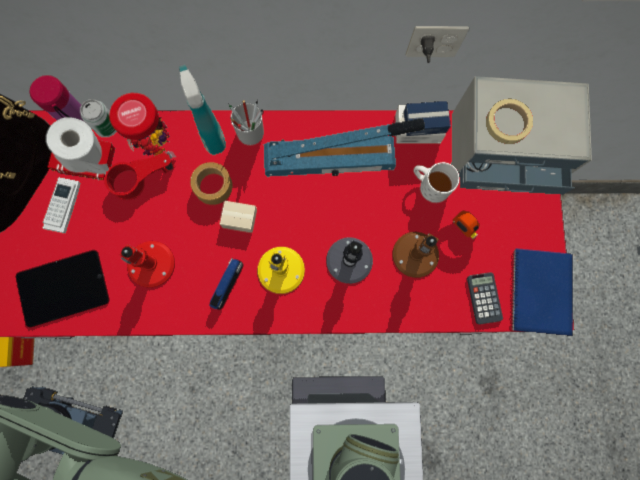

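Both views show four monopod shapes: red (side 206,228 / top 140,258), yellow (296,258 / 279,265), black-and-aluminium on a dark foot (358,265 / 350,258) and brown (424,280 / 420,250). By its colours the third is the one I want. I'll check it in close crops.

```bash
python3 - <<'E'
import cv2,numpy as np
a=cv2.imread("pics/side0.png")[222:312,320:410]; b=cv2.imread("pics/top0.png")[225:295,315:385]
a=cv2.resize(a,(540,540),interpolation=cv2.INTER_CUBIC)
cv2.imwrite("pics/cs.png",a)
b=cv2.resize(b,(560,560),interpolation=cv2.INTER_CUBIC)
cv2.imwrite("pics/ct.png",b)
E
```

```text
(no output)
```

View pics/cs.png

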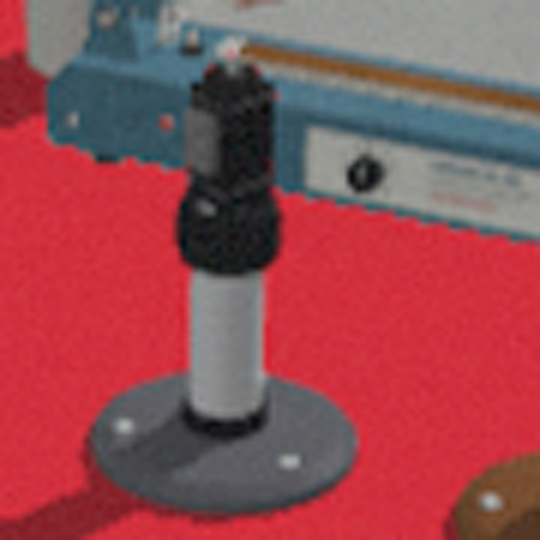

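View pics/ct.png

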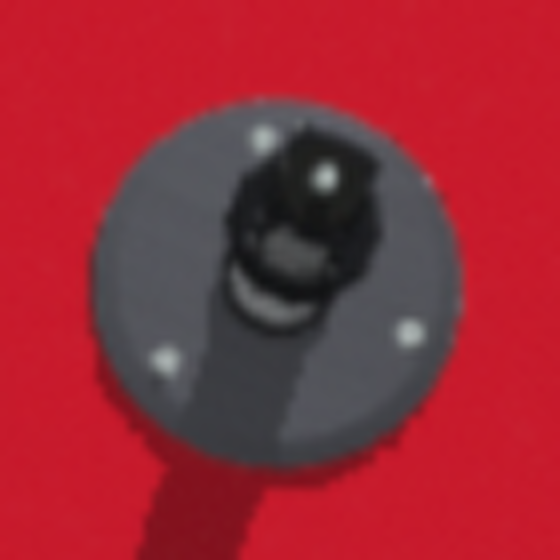

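The close crops show the aluminium tube, black collar and head, and dark foot, so the choice holds. The grey button (side crop 200,145; top crop 290,255) faces the robot, turned slightly left. Next I'll triangulate and estimate the yaw.

```bash
cat > h.py <<'E'
import numpy as np,cv2
from workcell import state, imaging, job, env
def cam(n):
    c=imaging.camera_info(n); K=np.array([[c['fx'],0,c['cx']],[0,c['fy'],c['cy']],[0,0,1]]); return K,np.array(c['R']),np.array(c['t'])
def tri(us,ut):
    P=[];
    for n in("side","top"):
        K,R,t=cam(n); P.append(K@np.c_[R,t])
    X=cv2.triangulatePoints(P[0],P[1],np.array(us,float).reshape(2,1),np.array(ut,float).reshape(2,1)); return (X[:3]/X[3]).ravel()
def onz(n,u,z):
    K,R,t=cam(n); d=R.T@np.linalg.inv(K)@np.array([u[0],u[1],1]); c=-R.T@t; return c+d*(z-c[2])/d[2]
def proj(n,X):
    K,R,t=cam(n); p=K@(R@np.asarray(X,float)+t); return p[:2]/p[2]
def sc(u): return [(u[0]+.5)/6-.5+320,(u[1]+.5)/6-.5+222]
def tc(u): return [(u[0]+.5)/8-.5+315,(u[1]+.5)/8-.5+225]
E
python3 - <<'E'
from h import *
print("stud tip",tri(sc((232,50)),tc((325,175))))
print("button",tri(sc((203,142)),tc((290,250))))
scr=[onz("top",tc(u),15) for u in((265,138),(410,333),(165,360))]
print(np.round(scr,1)); c=np.mean(scr,0);print("foot centre",c)
for s in scr: v=s-c; print(np.hypot(*v[:2]),np.degrees(np.arctan2(v[1],v[0])))
ss=[onz("side",sc(u),15) for u in((123,427),(290,462))];print("side screws",np.round(ss,1))
# foot ellipse from top extremes (top edge z14)
print("foot extremes",[np.round(onz("top",tc(u),7),1) for u in((92,280),(462,280),(277,98),(277,466))])
# head top corners
print("head top",[np.round(onz("top",tc(u),180),1) for u in((298,126),(380,163),(365,215),(283,200))])
E
```

```text
stud tip [505.73010721   5.57276605 193.51950034]
button [491.5510304   12.05160912 154.59568993]
[[549.9   9.9  15. ]
 [486.5 -34.9  15. ]
 [478.5  43.1  15. ]]
foot centre [504.95435566   6.06559463  15.        ]
45.107930509895944 4.923512963029895
44.91879778680448 -114.2702627267678
45.56107384954304 125.53176421057196
side screws [[476.2  39.5  15. ]
 [484.8 -38.5  15. ]]
foot extremes [array([505.6,  65.7,   7. ]), array([504.7, -52.9,   7. ]), array([564.6,   5.2,   7. ]), array([445.4,   7.7,   7. ])]
head top [array([521.6,  12.7, 180. ]), array([510.9, -10.1, 180. ]), array([496.1,  -5.5, 180. ]), array([500.5,  17.4, 180. ])]
```

The axis comes out at about (505.3, 5.8), with the stud tip at z = 193.5 against an expected 192 and the button at z = 155. The foot centre and stud agree. Three yaw estimates give −24.3 to −25.1°, so I'll use −24.7°. The plan is a downward tool with tool z at azimuth −24.7° and the TCP at z ≈ 137 for the grasp. I'll raise first.

```bash
cat >> h.py <<'E'
from scipy.spatial.transform import Rotation as Ro
def need(p,yaw=-114.7):
    s=state(); R=Ro.from_euler('xyz',s['ee_rot'],degrees=True); G=Ro.from_euler('xyz',[-90,0,yaw],degrees=True)
    print("t",round(s['time_s'],2),"pos",np.round(s['ee_pos'],1),"rot",np.round(s['ee_rot'],2),"F",np.round(s['force'],1),"w",round(float(s['gripper_width']),1))
    print("delta cm",np.round(R.inv().apply(np.array(p)-s['ee_pos'])/10,2),"twist",np.round((R.inv()*G).as_rotvec(degrees=True),2))
E
python3 -m pendant '[{"delta_pos":[0,-2,0],"twist":[0,6,0],"grip":100},{"delta_pos":[2,-4,-2],"twist":[0,13,0],"grip":100},{"delta_pos":[5,-6,-5],"twist":[0,20,0],"grip":100},{"delta_pos":[8,-8,-7],"twist":[0,26,0],"grip":100},{"delta_pos":[11,-8,-10],"twist":[0,32,0],"grip":100}]' 30; python3 -c "
from h import *
need([505.2,5.9,250])"
```

```text
time_s: 0.6
ee_pos: [241.0, 425.4, 257.8]
ee_rot: [-89.7, 0.1, -48.6]
force: [1.1, 0.4, -0.2]
gripper_width: 91.5
t 0.6 pos [241.  425.4 257.8] rot [-89.69   0.09 -48.57] F [ 1.1  0.4 -0.2] w 91.5
delta cm [48.93  0.66 -7.95] twist [-0.22 66.13 -0.26]
```

```bash
python3 -m pendant '[{"delta_pos":[4,0,-0.6],"twist":[0,7,0],"grip":100},{"delta_pos":[8,0,-1.3],"twist":[0,14,0],"grip":100},{"delta_pos":[12,0,-2],"twist":[0,21,0],"grip":100},{"delta_pos":[16,0,-2.6],"twist":[0,28,0],"grip":100},{"delta_pos":[20,0,-3.2],"twist":[0,35,0],"grip":100}]'; python3 -c "
from h import *
need([505.2,5.9,250])"
```

```text
time_s: 1.1
ee_pos: [348.8, 252.4, 255.3]
ee_rot: [-90.0, -0.0, -83.6]
force: [0.3, 0.5, 0.4]
gripper_width: 91.2
t 1.1 pos [348.8 252.4 255.3] rot [-90.01  -0.   -83.65] F [0.3 0.5 0.4] w 91.2
delta cm [26.23  0.53 12.82] twist [ 0.   31.05  0.  ]
```

```bash
python3 -m pendant '[{"delta_pos":[5,0.1,2.5],"twist":[0,6,0],"grip":100},{"delta_pos":[10,0.2,5],"twist":[0,12,0],"grip":100},{"delta_pos":[15,0.3,7.5],"twist":[0,18,0],"grip":100},{"delta_pos":[20,0.4,10],"twist":[0,24,0],"grip":100},{"delta_pos":[24.5,0.5,12],"twist":[0,31,0],"grip":100}]'; python3 -m pendant '[{"delta_pos":[0,0,0],"twist":[0,0,0],"grip":100},{"delta_pos":[0,0,0],"twist":[0,0,0],"grip":100},{"delta_pos":[0,0,0],"twist":[0,0,0],"grip":100},{"delta_pos":[0,0,0],"twist":[0,0,0],"grip":100},{"delta_pos":[0,0,0],"twist":[0,0,0],"grip":100}]'; python3 -c "
from h import *
need([505.2,5.9,250])"
```

```text
time_s: 1.6
ee_pos: [484.5, 42.0, 250.6]
ee_rot: [-90.0, 0.0, -114.7]
force: [-0.0, 0.6, -0.1]
gripper_width: 91.1
time_s: 2.1
ee_pos: [483.4, 45.2, 251.1]
ee_rot: [-90.0, 0.0, -114.2]
force: [0.2, 0.4, -0.1]
gripper_width: 91.3
t 2.1 pos [483.4  45.2 251.1] rot [-8.9990e+01  2.0000e-02 -1.1424e+02] F [ 0.2  0.4 -0.1] w 91.3
delta cm [2.69 0.11 3.6 ] twist [-0.01  0.46 -0.02]
```

```bash
python3 -m pendant '[{"delta_pos":[0.9,0,1.2],"twist":[0,0.2,0],"grip":100},{"delta_pos":[1.8,0.1,2.4],"twist":[0,0.5,0],"grip":100},{"delta_pos":[2.7,0.1,3.6],"twist":[0,0.5,0],"grip":100},{"delta_pos":[2.7,0.1,3.6],"twist":[0,0.5,0],"grip":100},{"delta_pos":[2.7,0.1,3.6],"twist":[0,0.5,0],"grip":100}]'; python3 - <<'E'
from h import *
need([505.2,5.9,137])
for n in("side","top"):
    p,d=imaging.grab_frame(n); u=proj(n,[505,6,200]).astype(int)
    c=p[max(u[1]-60,0):u[1]+60,u[0]-60:u[0]+60,::-1]
    cv2.imwrite(f"pics/{n}1.png",cv2.resize(c,(480,480),interpolation=cv2.INTER_CUBIC))
a=np.hstack([cv2.imread("pics/side1.png"),cv2.imread("pics/top1.png")]); cv2.imwrite("pics/both1.png",cv2.resize(a,(800,400)))
E
```

```text
time_s: 2.6
ee_pos: [505.7, 3.9, 249.6]
ee_rot: [-90.1, 0.0, -115.0]
force: [-0.4, -0.2, 0.5]
gripper_width: 91.2
t 2.6 pos [505.7   3.9 249.6] rot [-9.0050e+01  1.0000e-02 -1.1497e+02] F [-0.4 -0.2  0.5] w 91.2
delta cm [-0.16 11.26 -0.12] twist [ 0.05 -0.27 -0.01]
```

View pics/both1.png

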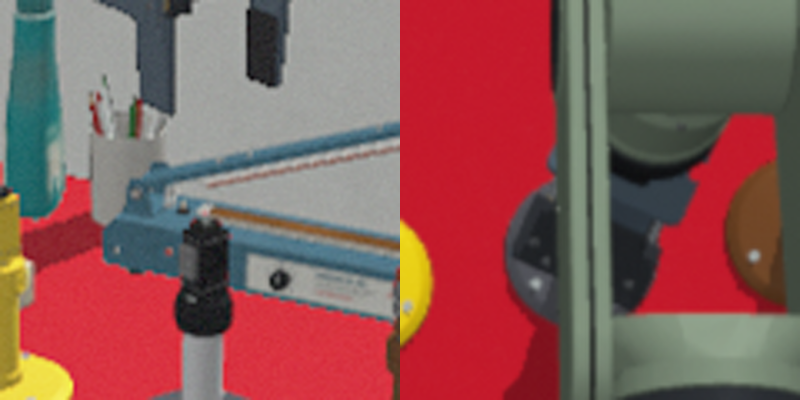

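In the side crop the open fingers (155,110 and 265,80) straddle the head (205,250). The top view is hidden by the forearm. I'll lower in two calls.

```bash
python3 -m pendant '[{"delta_pos":[-0.1,1.5,-0.1],"twist":[0,0,0],"grip":100},{"delta_pos":[-0.1,3,-0.1],"twist":[0,0,0],"grip":100},{"delta_pos":[-0.1,4.5,-0.1],"twist":[0,0,0],"grip":100},{"delta_pos":[-0.1,6,-0.1],"twist":[0,0,0],"grip":100},{"delta_pos":[-0.1,7,-0.1],"twist":[0,0,0],"grip":100}]'; python3 -c "
from h import *
need([505.2,5.9,137])"
```

```text
time_s: 3.2
ee_pos: [504.4, 6.3, 179.0]
ee_rot: [-90.1, -0.0, -114.8]
force: [0.3, 0.4, -0.2]
gripper_width: 91.0
t 3.2 pos [504.4   6.3 179. ] rot [-9.0070e+01 -1.0000e-02 -1.1484e+02] F [ 0.3  0.4 -0.2] w 91.0
delta cm [-0.    4.2   0.09] twist [ 0.07 -0.14  0.01]
```

```bash
python3 -m pendant '[{"delta_pos":[0,1,0],"twist":[0,0,0],"grip":100},{"delta_pos":[0,2,0.05],"twist":[0,0,0],"grip":100},{"delta_pos":[0,3,0.05],"twist":[0,0,0],"grip":100},{"delta_pos":[0,4.2,0.05],"twist":[0,0,0],"grip":100},{"delta_pos":[0,4.2,0.05],"twist":[0,0,0],"grip":100}]'; python3 - <<'E'
from h import *
need([505.2,5.9,137])
need([505.2,5.9,137])
n="side"
p,d=imaging.grab_frame(n); u=proj(n,[505,6,160]).astype(int)
c=p[u[1]-50:u[1]+50,u[0]-50:u[0]+50,::-1]
cv2.imwrite(f"pics/{n}2.png",cv2.resize(c,(600,600),interpolation=cv2.INTER_CUBIC))
E
```

```text
time_s: 3.7
ee_pos: [504.2, 5.7, 136.1]
ee_rot: [-90.2, -0.1, -114.9]
force: [1.0, 0.5, -1.0]
gripper_width: 91.1
t 3.7 pos [504.2   5.7 136.1] rot [-9.0190e+01 -8.0000e-02 -1.1488e+02] F [ 1.   0.5 -1. ] w 91.1
delta cm [-0.06 -0.09  0.08] twist [ 0.19 -0.18  0.08]
t 3.7 pos [504.2   5.7 136.1] rot [-9.0190e+01 -8.0000e-02 -1.1488e+02] F [ 1.   0.5 -1. ] w 91.1
delta cm [-0.06 -0.09  0.08] twist [ 0.19 -0.18  0.08]
```

View pics/side2.png

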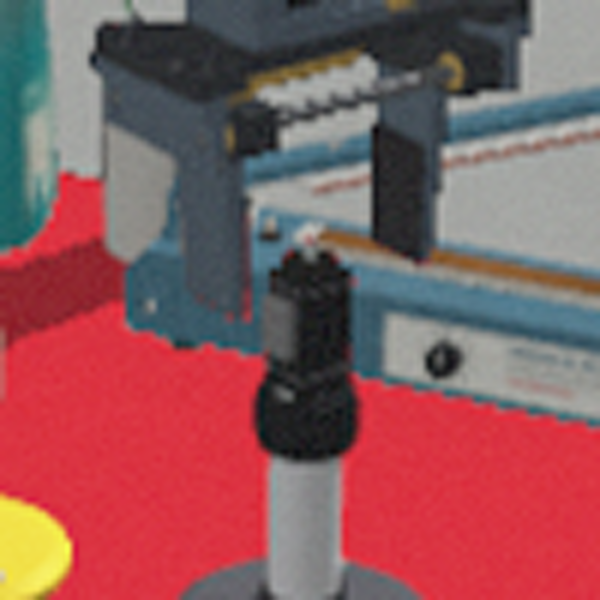

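```bash
python3 - <<'E'
from h import *
need([505.2,5.9,137])
u=proj("side",[505,6,160]).astype(int)
for z in (137,180):
  for s in(-45.5,45.5,0,-59,59):
    X=np.array([504.5,6,z])+s*np.array([np.cos(np.radians(-24.8)),np.sin(np.radians(-24.8)),0]); print(z,s,(proj("side",X)-u+50)*6)
n="side"
p,d=imaging.grab_frame(n)
c=p[u[1]-50:u[1]+50,u[0]-50:u[0]+50,::-1]
cv2.imwrite(f"pics/{n}3.png",cv2.resize(c,(600,600),interpolation=cv2.INTER_CUBIC))
E
```

```text
t 3.75 pos [505.    5.6 137. ] rot [-9.0100e+01 -4.0000e-02 -1.1488e+02] F [ 0.4 -0.7 -0.2] w 90.9
delta cm [-0.03 -0.    0.01] twist [ 0.1  -0.18  0.04]
137 -45.5 [216.22759917 381.96546322]
137 45.5 [381.62626524 328.38523776]
137 0 [300.23375552 354.75201039]
137 -59 [190.78128442 390.20869344]
137 59 [405.29079    320.71921117]
180 -45.5 [217.25249053 289.84165175]
180 45.5 [384.62514378 238.51248053]
180 0 [302.2775344  263.76651373]
180 -59 [191.49090292 297.74211169]
180 59 [408.56143655 231.17179467]
```

View pics/side3.png

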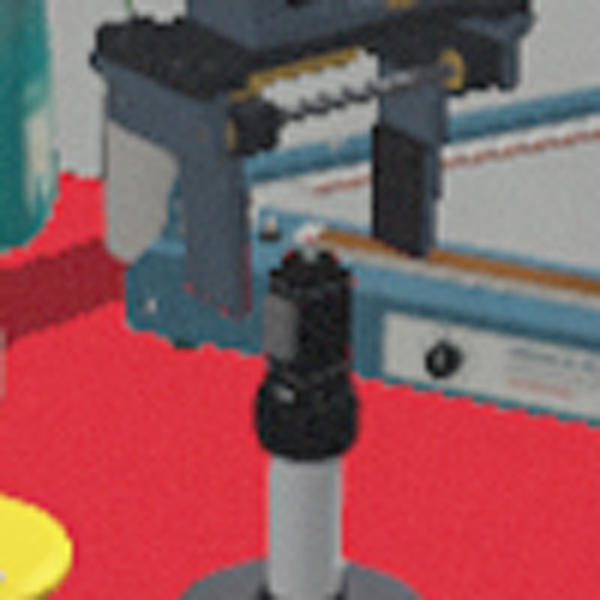

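The finger tips (240,315 and 430,255) appear about 60 crop px higher than a TCP at z = 137 should project. I'll check them with the depth image before closing.

```bash
python3 - <<'E'
from h import *
u0=proj("side",[505,6,160]).astype(int)
p,d=imaging.grab_frame("side")
K,R,t=cam("side")
def pt(cu,cv):
    u=int(round((cu+.5)/6-.5+u0[0]-50)); v=int(round((cv+.5)/6-.5+u0[1]-50)); z=d[v,u]
    return np.round(R.T@(np.linalg.inv(K)@np.array([u,v,1])*z-t),1)
for q in((240,308),(215,295),(195,285),(215,250),(420,245),(385,235),(400,200),(310,300),(280,325),(310,400),(310,520),(305,235)): print(q,pt(*q))
print("corners")
a=np.radians(-24.8);zx=np.array([np.cos(a),np.sin(a),0]);xx=np.array([zx[1],-zx[0],0])
for s in(-59,-45.5,45.5,59):
  for w in(-16,16):print(s,w,np.round((proj("side",np.array([505,6,137])+s*zx+w*xx)-u0+50)*6))
print(state()['qpos'])
E
```

```text
(240, 308) [450.2   7.6 181.7]
(215, 295) [457.2  25.4 180.4]
(195, 285) [458.4  34.6 183.4]
(215, 250) [453.9  23.8 204. ]
(420, 245) [541.8 -31.6 184.8]
(385, 235) [555.2  -8.4 177.6]
(400, 200) [549.6 -16.1 198.3]
(310, 300) [493.2  -1.7 169.2]
(280, 325) [485.1   8.2 159.1]
(310, 400) [496.5  -1.1 122.3]
(310, 520) [495.7  -2.9  64.6]
(305, 235) [765.6 136.   66.5]
corners
-59 -16 [169. 376.]
-59 16 [214. 403.]
-45.5 -16 [194. 368.]
-45.5 16 [240. 395.]
45.5 -16 [359. 316.]
45.5 16 [406. 341.]
59 -16 [382. 308.]
59 16 [429. 333.]
[-6.67286497e-01  1.37205028e+01  1.01882228e+02  6.23278276e-03
  6.43609347e+01  2.42059808e+01]
```

```bash
python3 - <<'E'
from h import *
u0=proj("side",[505,6,200]).astype(int)
K,R,t=cam("side")
a=np.radians(-24.8);zx=np.array([np.cos(a),np.sin(a),0]);xx=np.array([zx[1],-zx[0],0])
for T in([505.7,3.9,249.6],[505.7,3.9,290],[483.4,45.2,251],[483.4,45.2,290]):
 for s in(-59,-45.5,45.5,59):
  for w in(-16,16):print(T,s,w,np.round((proj("side",np.array(T)+s*zx+w*xx)-u0+60)*400/120))
# FK-consistency / fresh
p,d=imaging.grab_frame("side"); need([505.2,5.9,137])
p2,d2=imaging.grab_frame("top")
cv2.imwrite("pics/top4.png",p2[:,:,::-1]); cv2.imwrite("pics/side4.png",p[:,:,::-1])
E
```

```text
[505.7, 3.9, 249.6] -59 -16 [131. 153.]
[505.7, 3.9, 249.6] -59 16 [157. 166.]
[505.7, 3.9, 249.6] -45.5 -16 [145. 149.]
[505.7, 3.9, 249.6] -45.5 16 [171. 162.]
[505.7, 3.9, 249.6] 45.5 -16 [240. 123.]
[505.7, 3.9, 249.6] 45.5 16 [267. 135.]
[505.7, 3.9, 249.6] 59 -16 [253. 119.]
[505.7, 3.9, 249.6] 59 16 [280. 131.]
[505.7, 3.9, 290] -59 -16 [131. 102.]
[505.7, 3.9, 290] -59 16 [157. 114.]
[505.7, 3.9, 290] -45.5 -16 [146.  98.]
[505.7, 3.9, 290] -45.5 16 [172. 110.]
[505.7, 3.9, 290] 45.5 -16 [241.  73.]
[505.7, 3.9, 290] 45.5 16 [268.  85.]
[505.7, 3.9, 290] 59 -16 [255.  70.]
[505.7, 3.9, 290] 59 16 [282.  81.]
[483.4, 45.2, 251] -59 -16 [ 67. 151.]
[483.4, 45.2, 251] -59 16 [ 93. 164.]
[483.4, 45.2, 251] -45.5 -16 [ 82. 147.]
[483.4, 45.2, 251] -45.5 16 [108. 160.]
[483.4, 45.2, 251] 45.5 -16 [179. 121.]
[483.4, 45.2, 251] 45.5 16 [205. 133.]
[483.4, 45.2, 251] 59 -16 [192. 117.]
[483.4, 45.2, 251] 59 16 [218. 129.]
[483.4, 45.2, 290] -59 -16 [ 67. 101.]
[483.4, 45.2, 290] -59 16 [ 92. 114.]
[483.4, 45.2, 290] -45.5 -16 [82. 98.]
[483.4, 45.2, 290] -45.5 16 [108. 110.]
[483.4, 45.2, 290] 45.5 -16 [179.  73.]
[483.4, 45.2, 290] 45.5 16 [206.  85.]
[483.4, 45.2, 290] 59 -16 [193.  70.]
[483.4, 45.2, 290] 59 16 [220.  81.]
t 3.9 pos [506.    5.7 138.3] rot [-8.9950e+01  3.0000e-02 -1.1488e+02] F [0.3 0.4 0.4] w 90.7
delta cm [ 0.01  0.13 -0.08] twist [-0.05 -0.18 -0.03]
```

View pics/side4.png

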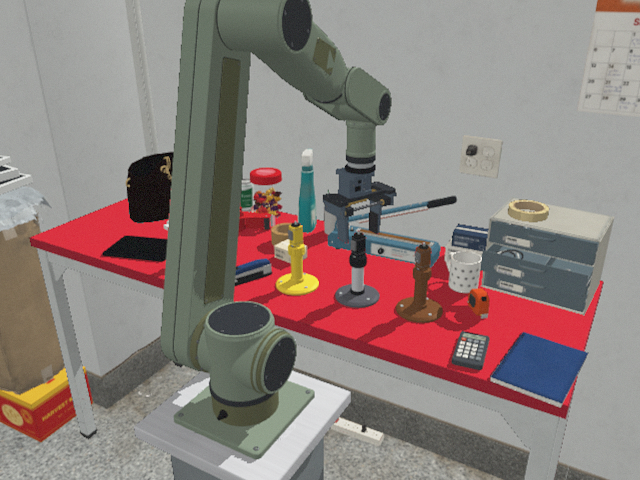

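```bash
python3 - <<'E'
from h import *
print("grip_depth",env.grip_depth,[k for k in dir(env) if not k.startswith('_')])
p,d=imaging.grab_frame("side")
K,R,t=cam("side")
v,u=np.mgrid[0:480,0:640]; Z=d
P=np.stack([u,v,np.ones_like(u)],-1)@np.linalg.inv(K).T*Z[...,None]; W=(P-t)@R
def at(u,v): return np.round(W[v,u],0)
for q in((200,330),(360,310),(300,320),(250,310)): print("table",q,at(*q))
print("cart base flange",at(300,392),at(200,400))
c=p[150:270,310:410,::-1]; cv2.imwrite("pics/g5.png",cv2.resize(c,(600,720),interpolation=cv2.INTER_CUBIC)[:600])
m=(abs(W[...,0]-505)<90)&(abs(W[...,1]-6)<90)&(d>0)&(W[...,2]>150)
h=np.histogram(W[m][:,2],bins=np.arange(150,400,10));print(list(zip(h[1].astype(int),h[0])))
for z in range(175,330,8):
    k=m&(abs(W[...,2]-z)<4); q=W[k]; a=np.radians(-24.8); s=(q[:,0]-505)*np.cos(a)+(q[:,1]-6)*np.sin(a); print(z,len(q),np.round(np.percentile(s,[1,99])) if len(q) else '')
E
```

```text
grip_depth 18.8 ['Unreachable', 'grip_depth']
table (200, 330) [-41.  59. 188.]
table (360, 310) [446. -35.  -0.]
table (300, 320) [328.  74.   1.]
table (250, 310) [ 31.  -5. 212.]
cart base flange [ 80. -80.  14.] [-36.  85.  10.]
[(np.int64(150), np.int64(51)), (np.int64(160), np.int64(61)), (np.int64(170), np.int64(70)), (np.int64(180), np.int64(124)), (np.int64(190), np.int64(79)), (np.int64(200), np.int64(85)), (np.int64(210), np.int64(83)), (np.int64(220), np.int64(85)), (np.int64(230), np.int64(95)), (np.int64(240), np.int64(55)), (np.int64(250), np.int64(62)), (np.int64(260), np.int64(204)), (np.int64(270), np.int64(258)), (np.int64(280), np.int64(218)), (np.int64(290), np.int64(495)), (np.int64(300), np.int64(204)), (np.int64(310), np.int64(122)), (np.int64(320), np.int64(134)), (np.int64(330), np.int64(124)), (np.int64(340), np.int64(89)), (np.int64(350), np.int64(222)), (np.int64(360), np.int64(161)), (np.int64(370), np.int64(90)), (np.int64(380), np.int64(111))]
175 52 [-49.  54.]
183 114 [-53.  57.]
191 71 [-55.  59.]
199 61 [-54.  58.]
207 65 [-56.  59.]
215 67 [-56.  59.]
223 69 [-57.  59.]
231 77 [-58.  62.]
239 68 [-58.  61.]
247 32 [-53.  61.]
255 47 [-80.  82.]
263 141 [-81.  84.]
271 238 [-80.  81.]
279 177 [-86.  88.]
287 154 [-87.  87.]
295 367 [-88.  89.]
303 261 [-86.  88.]
311 120 [-50.  19.]
319 93 [-49.  17.]
327 112 [-50.  20.]
```

View pics/g5.png

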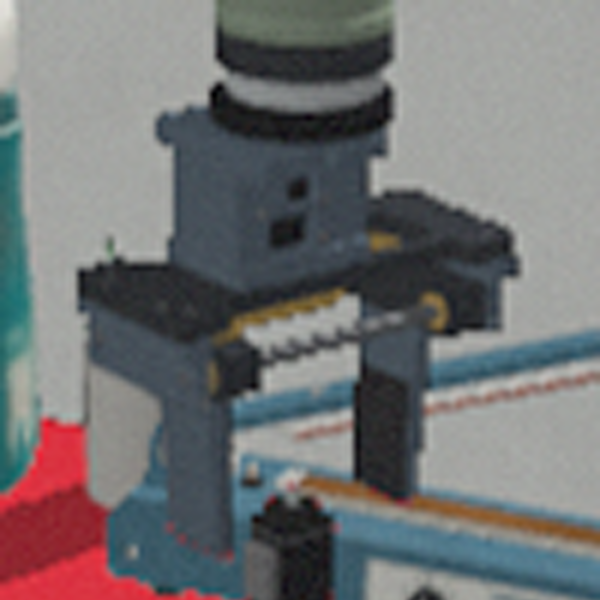

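The depth cloud puts the finger tips at z ≈ 175 and the gripper body's underside at ≈ 254 (79 mm above, matching the given geometry). The table and monopod heights read correctly. So the reported TCP is about 37 mm too low along the tool, while x and y agree. I'll trust the cameras, lower about 37 mm more in stages while watching the force, and look again.

```bash
python3 -m pendant '[{"delta_pos":[0,0.5,0],"twist":[0,0,0],"grip":100},{"delta_pos":[0,1,0],"twist":[0,0,0],"grip":100},{"delta_pos":[0,1.5,0],"twist":[0,0,0],"grip":100},{"delta_pos":[0,2,0],"twist":[0,0,0],"grip":100},{"delta_pos":[0,2,0],"twist":[0,0,0],"grip":100}]'; python3 - <<'E'
from h import *
need([505.2,5.9,100])
u0=proj("side",[505,6,160]).astype(int)
n="side"
p,d=imaging.grab_frame(n)
c=p[u0[1]-50:u0[1]+50,u0[0]-50:u0[0]+50,::-1]
cv2.imwrite(f"pics/{n}6.png",cv2.resize(c,(600,600),interpolation=cv2.INTER_CUBIC))
a=np.radians(-24.8);zx=np.array([np.cos(a),np.sin(a),0]);xx=np.array([zx[1],-zx[0],0])
for s in(-45.5,59):
  for w in(16,):print(s,w,np.round((proj("side",np.array([505.2,5.9,155])+s*zx+w*xx)-u0+50)*6))
E
```

```text
time_s: 4.5
ee_pos: [504.8, 5.7, 116.9]
ee_rot: [-90.1, -0.0, -114.9]
force: [-0.3, 0.1, 0.4]
gripper_width: 91.2
t 4.5 pos [504.8   5.7 116.9] rot [-9.0110e+01 -4.0000e-02 -1.1487e+02] F [-0.3  0.1  0.4] w 91.2
delta cm [-0.04  1.69  0.03] twist [ 0.11 -0.17  0.04]
-45.5 16 [241. 356.]
59 16 [431. 295.]
```

View pics/side6.png

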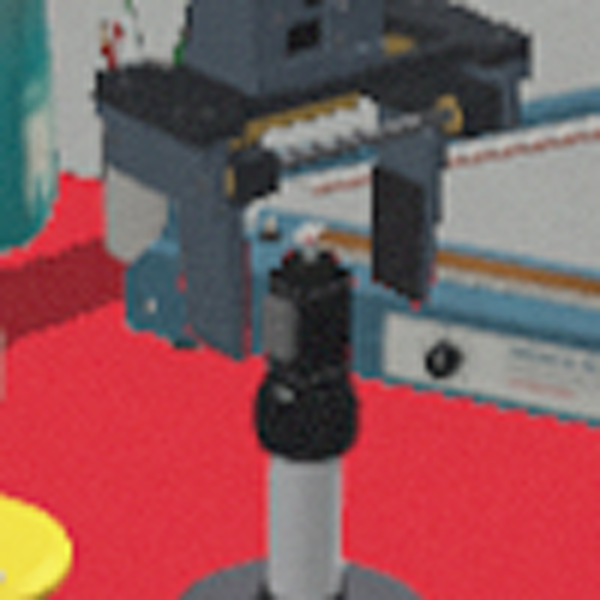

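The tips sit at (240,358) and (425,303), so z ≈ 153, which means the reading is about 36–37 mm low. I'll go down another 16 mm and close at 30 N without lifting.

```bash
python3 -m pendant '[{"delta_pos":[0,0.5,0],"twist":[0,0,0],"grip":100},{"delta_pos":[0,1,0],"twist":[0,0,0],"grip":100},{"delta_pos":[0,1.6,0],"twist":[0,0,0],"grip":100},{"delta_pos":[0,1.6,0],"twist":[0,0,0],"grip":60},{"delta_pos":[0,1.6,0],"twist":[0,0,0],"grip":55}]' 30;python3 -m pendant '[{"delta_pos":[0,0,0],"twist":[0,0,0],"grip":45},{"delta_pos":[0,0,0],"twist":[0,0,0],"grip":40},{"delta_pos":[0,0,0],"twist":[0,0,0],"grip":20},{"delta_pos":[0,0,0],"twist":[0,0,0],"grip":0},{"delta_pos":[0,0,0],"twist":[0,0,0],"grip":0}]' 30; python3 - <<'E'
from h import *
need([505.2,5.9,100])
u0=proj("side",[505,6,160]).astype(int)
n="side"
p,d=imaging.grab_frame(n)
c=p[u0[1]-50:u0[1]+50,u0[0]-50:u0[0]+50,::-1]
cv2.imwrite(f"pics/{n}7.png",cv2.resize(c,(600,600),interpolation=cv2.INTER_CUBIC))
E
```

```text
time_s: 5.05
ee_pos: [505.4, 5.6, 101.6]
ee_rot: [-90.0, -0.0, -114.9]
force: [-0.2, 0.2, 0.0]
gripper_width: 77.8
time_s: 5.55
ee_pos: [505.1, 5.9, 102.0]
ee_rot: [-90.1, 0.0, -114.9]
force: [-3.1, 1.3, 1.4]
gripper_width: 38.3
t 5.55 pos [505.1   5.9 102. ] rot [-9.0050e+01  1.0000e-02 -1.1488e+02] F [-3.1  1.3  1.4] w 38.3
delta cm [-0.01  0.2   0.  ] twist [ 0.05 -0.18 -0.01]
```

View pics/side7.png

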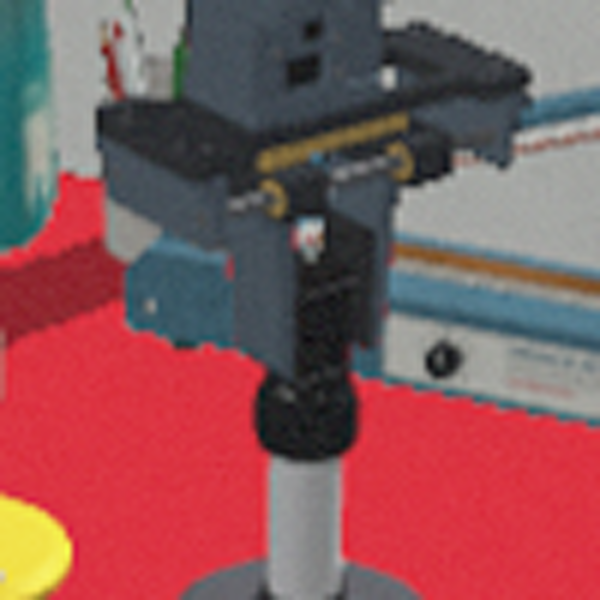

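The fingers close on the head around the button at the right height. The force is only 3 N and they are still moving, so I'll let the grip finish.

```bash
python3 -m pendant '[{"delta_pos":[0,0,0],"twist":[0,0,0],"grip":0},{"delta_pos":[0,0,0],"twist":[0,0,0],"grip":0},{"delta_pos":[0,0,0],"twist":[0,0,0],"grip":0},{"delta_pos":[0,0,0],"twist":[0,0,0],"grip":0},{"delta_pos":[0,0,0],"twist":[0,0,0],"grip":0}]' 30
```

```text
time_s: 6.1
ee_pos: [505.3, 5.8, 102.0]
ee_rot: [-90.0, 0.0, -114.9]
force: [-2.0, 1.8, 3.5]
gripper_width: 29.8
```

The width is 29.8 mm, which is squeezed (30.5 nominal). I'll pull up in stages.

```bash
python3 -m pendant '[{"delta_pos":[0,-0.4,0],"twist":[0,0,0],"grip":0},{"delta_pos":[0,-0.8,0],"twist":[0,0,0],"grip":0},{"delta_pos":[0,-1.2,0],"twist":[0,0,0],"grip":0},{"delta_pos":[0,-1.6,0],"twist":[0,0,0],"grip":0},{"delta_pos":[0,-2,0],"twist":[0,0,0],"grip":0}]' 30
python3 -m pendant '[{"delta_pos":[0,-0.6,0],"twist":[0,0,0],"grip":0},{"delta_pos":[0,-1.2,0],"twist":[0,0,0],"grip":0},{"delta_pos":[0,-1.8,0],"twist":[0,0,0],"grip":0},{"delta_pos":[0,-2.4,0],"twist":[0,0,0],"grip":0},{"delta_pos":[0,-2.9,0],"twist":[0,0,0],"grip":0}]'
```

```text
time_s: 6.6
ee_pos: [505.2, 5.7, 121.9]
ee_rot: [-90.1, -0.0, -114.9]
force: [0.2, 2.2, -7.4]
gripper_width: 30.1
time_s: 7.1
ee_pos: [505.3, 5.7, 151.4]
ee_rot: [-90.0, 0.0, -114.9]
force: [-1.7, 2.5, -6.4]
gripper_width: 30.2
```

```bash
python3 -m pendant '[{"delta_pos":[0,-0.2,0],"twist":[0,0,0],"grip":0},{"delta_pos":[0,-0.6,0],"twist":[0,0,0],"grip":0},{"delta_pos":[0,-1,0],"twist":[0,0,0],"grip":0},{"delta_pos":[0,-1.5,0],"twist":[0,0,0],"grip":0},{"delta_pos":[0,-2,0],"twist":[0,0,0],"grip":0}]'
python3 -m pendant '[{"delta_pos":[0,-0.5,0],"twist":[0,0,0],"grip":0},{"delta_pos":[0,-1,0],"twist":[0,0,0],"grip":0},{"delta_pos":[0,-1.5,0],"twist":[0,0,0],"grip":0},{"delta_pos":[0,-2,0],"twist":[0,0,0],"grip":0},{"delta_pos":[0,-2.4,0],"twist":[0,0,0],"grip":0}]'
```

```text
time_s: 7.6
ee_pos: [505.2, 5.7, 170.9]
ee_rot: [-90.1, -0.0, -114.9]
force: [0.4, 2.7, -11.0]
gripper_width: 29.9
time_s: 8.1
ee_pos: [505.3, 5.7, 195.3]
ee_rot: [-90.0, 0.0, -114.9]
force: [-1.6, 2.3, -12.4]
gripper_width: 30.2
```

```bash
python3 -m pendant '[{"delta_pos":[0,-0.2,0],"twist":[0,0,0],"grip":0},{"delta_pos":[0,-0.3,0],"twist":[0,0,0],"grip":0},{"delta_pos":[0,-0.5,0],"twist":[0,0,0],"grip":0},{"delta_pos":[0,-0.6,0],"twist":[0,0,0],"grip":0},{"delta_pos":[0,-0.6,0],"twist":[0,0,0],"grip":0}]'; python3 - <<'E'
from h import *
need([505.2,5.9,200])
u0=proj("side",[505,6,240]).astype(int)
n="side"
p,d=imaging.grab_frame(n)
c=p[u0[1]-50:u0[1]+70,u0[0]-60:u0[0]+60,::-1]
cv2.imwrite(f"pics/{n}8.png",cv2.resize(c,(600,600),interpolation=cv2.INTER_CUBIC))
for z in(225,256,280,292):print(z,np.round((proj("side",[505,6,z])-u0+[60,50])*5))
E
```

```text
time_s: 8.6
ee_pos: [505.4, 5.7, 201.0]
ee_rot: [-90.0, 0.0, -114.9]
force: [-3.0, 2.0, -10.6]
gripper_width: 30.2
t 8.6 pos [505.4   5.7 201. ] rot [ -90.02    0.   -114.88] F [ -3.    2.  -10.6] w 30.2
delta cm [-0.01  0.1  -0.02] twist [ 0.02 -0.18 -0.  ]
225 [304. 278.]
256 [305. 221.]
280 [306. 176.]
292 [307. 153.]
```

View pics/side8.png

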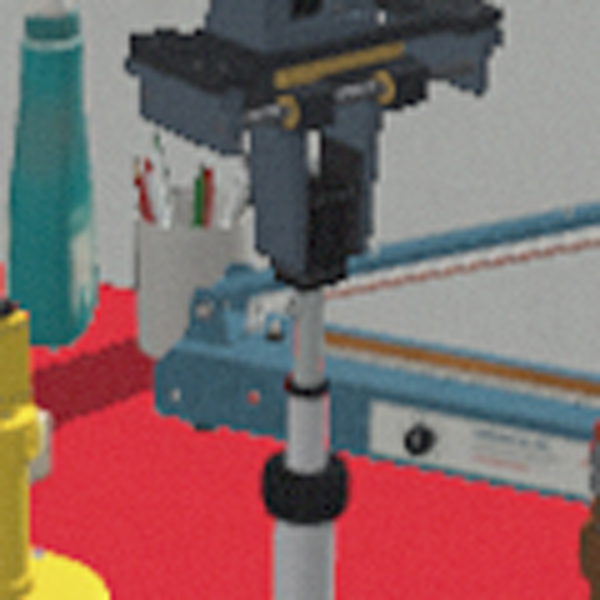

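Both tubes are out: collar at (305,490), middle-tube lip at (305,388), head underside at about (312,283), z ≈ 223. I'll ease up until the second stop shows in the force.

```bash
python3 -m pendant '[{"delta_pos":[0,-0.1,0],"twist":[0,0,0],"grip":0},{"delta_pos":[0,-0.1,0],"twist":[0,0,0],"grip":0},{"delta_pos":[0,-0.15,0],"twist":[0,0,0],"grip":0},{"delta_pos":[0,-0.15,0],"twist":[0,0,0],"grip":0},{"delta_pos":[0,-0.15,0],"twist":[0,0,0],"grip":0}]'
```

```text
time_s: 9.15
ee_pos: [505.4, 5.7, 202.1]
ee_rot: [-90.0, -0.0, -114.9]
force: [-1.8, 2.4, -12.5]
gripper_width: 30.5
```

```bash
python3 -m pendant '[{"delta_pos":[0,-0.05,0],"twist":[0,0,0],"grip":0},{"delta_pos":[0,-0.1,0],"twist":[0,0,0],"grip":0},{"delta_pos":[0,-0.1,0],"twist":[0,0,0],"grip":0},{"delta_pos":[0,-0.1,0],"twist":[0,0,0],"grip":0},{"delta_pos":[0,-0.1,0],"twist":[0,0,0],"grip":0}]'
```

```text
time_s: 9.65
ee_pos: [505.1, 5.6, 202.3]
ee_rot: [-90.1, -0.0, -114.9]
force: [-0.0, 2.8, -25.5]
gripper_width: 30.4
```

```bash
python3 -m pendant '[{"delta_pos":[0,0,0],"twist":[0,0,0],"grip":0},{"delta_pos":[0,0,0],"twist":[0,0,0],"grip":0},{"delta_pos":[0,0,0],"twist":[0,0,0],"grip":0},{"delta_pos":[0,0,0],"twist":[0,0,0],"grip":0},{"delta_pos":[0,0,0],"twist":[0,0,0],"grip":0}]'
```

```text
time_s: 10.15
ee_pos: [505.1, 5.6, 202.3]
ee_rot: [-90.1, -0.0, -114.9]
force: [0.3, 2.9, -25.5]
gripper_width: 30.2
```

The force rose to a steady 25 N, so the second stop is reached at 100.3 mm of rise. I'll ease 0.5 mm so the grip isn't overloaded, then check with pictures.

```bash
python3 -m pendant '[{"delta_pos":[0,0.05,0],"twist":[0,0,0],"grip":0},{"delta_pos":[0,0.05,0],"twist":[0,0,0],"grip":0},{"delta_pos":[0,0.05,0],"twist":[0,0,0],"grip":0},{"delta_pos":[0,0.05,0],"twist":[0,0,0],"grip":0},{"delta_pos":[0,0.05,0],"twist":[0,0,0],"grip":0}]'; python3 - <<'E'
from h import *
u0=proj("side",[505,6,240]).astype(int)
p,d=imaging.grab_frame("side"); cv2.imwrite("pics/side9.png",p[:,:,::-1])
c=p[u0[1]-50:u0[1]+70,u0[0]-60:u0[0]+60,::-1]
cv2.imwrite("pics/side9c.png",cv2.resize(c,(600,600),interpolation=cv2.INTER_CUBIC))
p,d=imaging.grab_frame("top"); cv2.imwrite("pics/top9.png",p[:,:,::-1])
need([505,6,202])
E
```

```text
time_s: 10.65
ee_pos: [505.1, 5.7, 202.3]
ee_rot: [-90.1, -0.0, -114.9]
force: [-0.5, 2.9, -25.8]
gripper_width: 30.2
t 10.75 pos [505.1   5.6 202.3] rot [-9.0060e+01 -2.0000e-02 -1.1488e+02] F [ -0.2   3.2 -25.1] w 30.2
delta cm [-0.03  0.03 -0.03] twist [ 0.07 -0.18  0.02]
```

View pics/side9c.png

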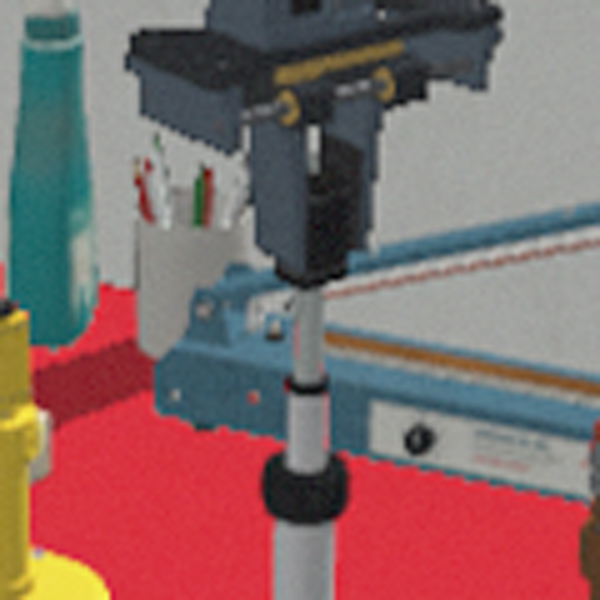

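View pics/side9.png

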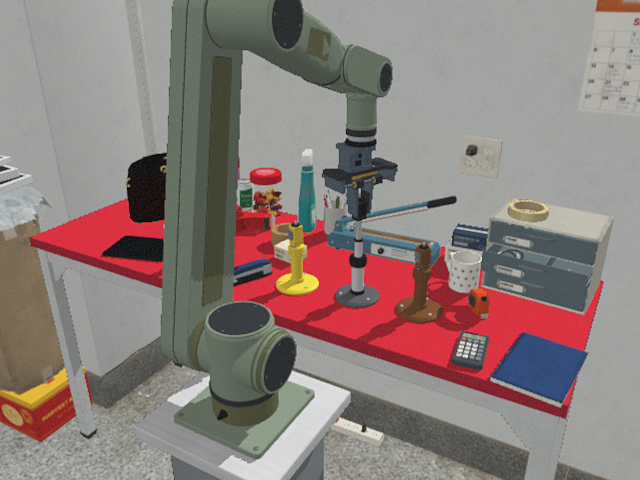

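View pics/top9.png

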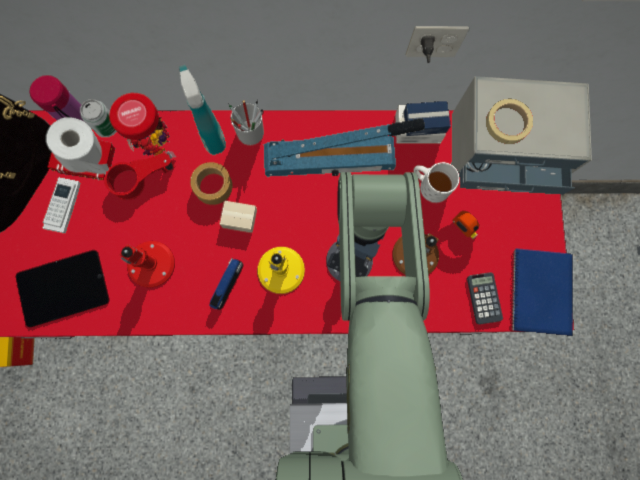

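```bash
python3 -c "
from h import *
print(job.job_done()); need([505,6,202])"
```

```text
the job is handed in; nothing more can be done
None
the job is handed in; nothing more can be done
```

I squeezed the monopod's grip head along its button axis at 30 N and pulled it straight up past the first stop to the second. I handed the job in there, still holding it, at about 10.8 s of the 32 s allowed; no verdict is reported.

**Last checks**
- **Button:** the finger opening held at 30.2 mm, against 30.5 mm when squeezed, so the button is in.
- **Height:** the TCP rose from 102.0 to 202.3 mm, about 100 mm. The last picture shows both tubes out.
- **Second stop:** the pull jumped from about 12 N to about 25 N within 0.2 mm, then stayed steady.
- **Bystanders:** the stapler, tape measure and carton are at the same pixels as in the first top picture.

**What disagreed**
- **TCP height:** the reported TCP height was about 36–37 mm lower than the finger tips in the side camera's picture and depth. I trusted the camera. Lowering by that much put the fingers over the button, and the grip width confirmed it.
- **Easing back:** a final 0.5 mm ease at the stop left the pull unchanged, still about 25 N at hand-in. That is more than the 11–12 N needed to hold it, but there was no sign of slipping.

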